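# Pack two stack-nest sample totes for the courier

## Task

Pack the two grey stack-nest totes for the courier: stand the two blue-capped vials upright on the floor of the deep tote, one towards each end, and the small dark-bottomed tube upright midway between them, leaving the deep tote where it is. Then set the shallow tote level and square on top of the deep one, turned end for end so that its notched end comes over the deep tote's grip-flange end: that way its feet stand on the ledges instead of nesting down, and it must never press on the vials or the tube. The loose red stopper goes upright into the shallow tote; let go of everything.

Things in the scene. Friction and masses are not known exactly. Their poses are not given: they have to be found in the camera images.
- deep_tote: deep grey plastic stack-nest tote, 188 x 68 mm at the rim, 64 mm high, open-topped, on the bench, 0.3 kg. Origin: centre of its underside; x along its length, z up. Notched end wall at -x, grip flange (standing out 9 mm) at +x. Inside: floor top at z = 3 mm, floor 166 (x) by 38 mm (y); walls lean outwards: 40 mm between sides, 172 mm between ends, 30 mm up
- shallow_tote: shallow grey plastic stack-nest tote, same outline and rim (188 x 68 mm), 40 mm high, empty, 0.13 kg. Origin: centre of its underside; x along its length, z up. Notched end at -x, flange (9 mm) at +x; floor as in the deep one. Rim sides upright for the top 9 mm, 68 mm apart: can be gripped across at mid length. Four feet flush with its underside, 57 mm over both sides, at x = -62 and +40 mm
- deep_ledge (a point): middle of the deep tote at ledge height (z = 58 mm). The ledges run along both long sides, 46 to 62 mm apart, inside a lip up to the rim (65 mm between lips at the rim). Grooves 18 mm wide break them at x = -62 and +40 mm. Same way round the shallow tote's feet drop into the grooves; half a turn round they stand on the ledges, its origin here, +-2.5 mm sideways, +-6 mm lengthwise
- deep_tote_notch (a point): middle of the deep tote's notched end (notch 32 mm wide, 22 mm deep) at rim height, 94 mm from its centre towards its -x
- shallow_tote_notch (a point): middle of the shallow tote's notched end (notch 32 mm wide, 15 mm deep) at rim height, 94 mm from its centre towards its -x
- vial_a: one of two alike small vials with a blue cap and a white label, 23 mm diameter, 46 mm high, standing; origin: centre of its underside, z up; 0.03 kg
- vial_b: the other of the two alike blue-capped vials, 23 mm diameter, 46 mm high, standing; origin: centre of its underside, z up; 0.03 kg
- dark_tube: small pale open tube with a dark red rest at its bottom, 13 mm diameter, 50 mm high, standing by itself on the bench; origin: centre of its underside, z up; 0.015 kg
- stopper: red tube stopper standing by itself on the bench (not those on the tubes in the rack), 17 mm diameter, 25 mm high; origin: centre of its underside, z up; 0.012 kg
There are look-alikes about, which are no part of the job. What is shaped like the vial_a but pink or yellow is not meant.

How it is judged (in metres and radians):
On the way, in this order (a step that is already met when the one before it is completed fails the run):
1. the two vials and the tube stand in the deep tote, the tube between the vials (z of vial_a in the frame of deep_tote between 0 and 0.009 m and y of vial_a in the frame of deep_tote between -0.022 and 0.022 m and angle between each of vial_a, vial_b, dark_tube's own z axis and vertical below 0.15 rad and z of vial_b in the frame of deep_tote between 0 and 0.009 m and y of vial_b in the frame of deep_tote between -0.022 and 0.022 m and z of dark_tube in the frame of deep_tote between 0 and 0.009 m and y of dark_tube in the frame of deep_tote between -0.022 and 0.022 m and x of dark_tube in the frame of deep_tote between -0.018 and 0.018 m and ((x of vial_a in the frame of deep_tote above 0.028 m and x of vial_b in the frame of deep_tote below -0.028 m) or (x of vial_b in the frame of deep_tote above 0.028 m and x of vial_a in the frame of deep_tote below -0.028 m))), for 0.2 s.
2. the shallow tote stands on the deep one, turned end for end (z of shallow_tote in the frame of deep_tote between 0.0555 and 0.0605 m and x of shallow_tote in the frame of deep_tote between -0.012 and 0.012 m and y of shallow_tote in the frame of deep_tote between -0.006 and 0.006 m and angle between shallow_tote's own z axis and vertical below 0.03 rad and angle between the x axis of shallow_tote and the x axis of deep_tote, either way round below 0.07 rad and x of shallow_tote_notch in the frame of deep_tote above 0.07 m), for 0.2 s.
At the end, for the whole second after the job is handed in: Vials and tube upright on the deep tote's floor: tube within 18 mm of mid length, a vial over 28 mm out on each side; deep tote moved under 40 mm; shallow tote level on the ledges (55.5-60.5 mm up, 12 mm along, 6 mm across), notch over flange; stopper upright in it; all at rest (all of step 1 and all of step 2 and z of stopper in the frame of shallow_tote between 0 and 0.009 m and y of stopper in the frame of shallow_tote between -0.022 and 0.022 m and angle between stopper's own z axis and vertical below 0.15 rad and x of stopper in the frame of shallow_tote between -0.085 and 0.085 m and distance of deep_tote from where it was at the start of the episode below 0.04 m and angle between deep_tote's own z axis and vertical below 0.03 rad and linear speed of each of vial_a, vial_b, dark_tube, stopper, shallow_tote, deep_tote below 0.02 m/s); the robot touches nothing.
It fails at once if the shallow tote presses on a vial or the tube (more than 3 N) (contact force between shallow_tote and vial_a above 3 N or contact force between shallow_tote and vial_b above 3 N or contact force between shallow_tote and dark_tube above 3 N).
It also fails if it takes over 128 s, if anything falls off the work surface, if the arm or the gripper's body presses on something with over 40 N, if the wrist force passes 120 N, or if a joint passes its speed limit or range.

## Robot

A 6-joint arm with a two-finger parallel gripper is mounted at the origin on a cart in front of the work surface, level with it; the furniture and walls round the work are solid. World frame = base frame: x ahead of the robot, y to its left, z up, the work surface at z = 0. Lengths are in m, angles in degrees, forces in N, time in s.
With the tool pointing down it reaches from about 0.4 to 0.825 m from the base axis. Payload 7 kg.
Tool frame: the origin (TCP) lies between the finger pads; the fingertips stand ctrl.nose_length ahead of it and the grasp point (between the pads) lies 2 mm behind it (ctrl.nose_length is the distance from the TCP to the fingertips, in m); z points along the fingers, y is the line along which they close (so a half turn about z gives the same grasp; the last joint's range is limited). The gripper opens to 88 mm and grips with 3 to 60 N. Pads are 19 mm wide; open, the fingers measure 130 mm over their backs; the gripper's body (78 mm by 193 mm) begins 47 mm behind the grasp point.
Start: joints at [-55.743, 20.546, 0.682, 0, -70.136, -16.507], TCP at [0.206, -0.643, 0.244] pointing down, gripper open.
Joint ranges: [-176.03, 176.03], [-82.01, 121.73], [-58.28, 71.71], [-173.87, 95.51], [-174.79, -0.11], [-173.66, 173.66]. Speed limits (degrees/s): [136.94, 136.94, 172.46, 180, 180, 180].

## Interface

Orientations are given as [roll, pitch, yaw] about the fixed x, y, z axes, in that order (R = Rz(yaw) Ry(pitch) Rx(roll)).
In Python, from plant import ctrl gives the robot as it stands.
- The arm moves only by the tool apply_moves, never from a script. Its argument "commands" is a list of rows, each a list of 3 entries, a list of its own where there are three numbers: the shift along the world's x, y, z in cm, then the turn about the world's z in rad, then the closure, from 0 (fully open) to 1 (shut). In form: [[[x, y, z], turn, jaw], ...]. A call has 1 to 20 rows; each row is the pose to reach, as a shift and turn from the pose commanded when the call began; what a row does not reach only later rows make up. A row lasts 1/12 s, in which the tool goes at most 41.7 mm and 7.16 degrees, less where a joint would pass 70% of its speed; a pose out of reach is approached as far as the arm can. A call with a gripper value outside its range is refused whole. The fingers move at their own pace and stop on an object; the grip force is fixed at half the most. Time passes only in rows, so rows that repeat a pose let the fingers close. It gives the time, the measured TCP pose, the force, the opening and the grip force at its end, in the units of the state.
- ctrl.get_obs(): the state, without advancing time (a new reading comes with each control period).
- ctrl.snapshot(name): name is "scene" or "top" or "wrist"; returns a dict with "img" (480x640x3 uint8, red, green, blue), "fx", "fy", "cx", "cy" (pixels), "T" (4x4, takes a point from camera to world coordinates). Camera axes: x right, y up, looking along -z (the intrinsics and any distortion apply to the point x, -y, -z); pixel columns grow to the right and rows downward; lengths in m; the calibration is good to about 2 mm. A picture is of the moment at which its call begins. There is no depth.
- ctrl.close_job(): hands the job in; it is judged then, once.
Trained networks look in a picture, given as the dict that the camera call returned (one of the last four; its "shot" number tells which), for a name from the list of things; names that differ only in an ending like _2 or _b are one class to them, and where a whole thing is asked for, a point or a joint stands for the part that bears it (a point fixed in the world has none). Each returns a list of dicts, best first, with "score" (0 to 1); they miss things now and then, are a little off and sometimes report something else, mostly with a low value. They report only what shows in the picture. A call takes as long as a camera call. They do not tell look-alikes from the thing itself.
- ctrl.search_frame(picture, target): "at" ([column, row] in pixels, amid what is visible of it).
- ctrl.spot_point(picture, target): "at" ([column, row] in pixels: a listed point, or the origin of a listed thing).
The state is a dict: "clock": time; "joint_pos": joint angles; "qvel": joint speeds; "tau": joint torques, N m; "tool_pos": TCP position; "orientation": TCP orientation; "force": force on the tool from outside, world axes, zero at the start; "moment": the same for the moment, N m; "opening": finger opening in m; "gripper_force": force on a finger pad.
Only numpy, scipy, OpenCV 4.12 (cv2) and the standard library are available. Lean on these libraries where they do the work, as an engineer would, in place of code of your own. Each camera call takes 0.05 s, during which the arm holds its last target. There are 200 camera calls.

## Working session

There is one attempt and no reset: what is moved stays moved. The work goes in short steps, Python scripts to look and compute and a tool call to move; the robot and the scene stay as the last step left them, time stands still between calls to the robot, and variables do not carry over. Pictures are saved under pics/ and viewed, at most 14 in all, crops included, and the job is handed in when it is done.

Besides the shell and the picture viewer there is one more tool, called after "Emit:" by a JSON object that holds its "method" and its "body", one argument or row to a line. apply_moves: Moves the arm, as the interface text tells. Its arguments: {"type":"object","properties":{"commands":{"type":"array"}},"required":["commands"]}

```bash
mkdir -p pics; ls
cat > h.py <<'E'
import numpy as np, cv2
from plant import ctrl
def ray(s,px):
    T=np.array(s["T"]); d=np.array([(px[0]-s["cx"])/s["fx"],-(px[1]-s["cy"])/s["fy"],-1.])
    return T[:3,3],T[:3,:3]@d
def onz(s,px,z):
    o,d=ray(s,px); return o+d*(z-o[2])/d[2]
def proj(s,P):
    T=np.array(s["T"]); c=T[:3,:3].T@(np.array(P)-T[:3,3]); return [s["cx"]+s["fx"]*c[0]/-c[2], s["cy"]-s["fy"]*c[1]/-c[2]]
def save(s,n): cv2.imwrite("pics/"+n+".png",s["img"][:,:,::-1])
E
python3 - <<'E'
from h import *
o=ctrl.get_obs(); print(o["clock"],o["tool_pos"],o["orientation"],o["opening"],ctrl.nose_length)
for n in ["scene","top"]:
    s=ctrl.snapshot(n); save(s,n+"0"); print(n,[k for k in s],s["fx"],np.round(s["T"],3).tolist())
    for t,z in [("deep_tote",0),("shallow_tote",0),("deep_tote_notch",.064),("shallow_tote_notch",.04),("vial_a",0),("dark_tube",0),("stopper",0)]:
        for r in ctrl.spot_point(s,t)[:5]: print(t,round(r["score"],2),np.round(r["at"]),np.round(onz(s,r["at"],z),3))
E
```

```text
pics
0.0 [ 0.20561316 -0.64242453  0.24263151] [ 1.79903353e+02 -8.79942177e-03 -1.62258283e+02] 0.0875791546810973 0.017
scene ['img', 'fx', 'fy', 'cx', 'cy', 'T', 'shot'] 510.85622531265324 [[-0.768, 0.392, -0.505, 0.119], [-0.64, -0.495, 0.588, 0.614], [-0.02, 0.775, 0.632, 0.608], [0.0, 0.0, 0.0, 1.0]]
deep_tote 0.82 [280. 390.] [0.426 0.323 0.   ]
shallow_tote 0.65 [286. 248.] [0.624 0.086 0.   ]
deep_tote_notch 0.59 [332. 325.] [0.408 0.228 0.064]
deep_tote_notch 0.28 [371. 220.] [ 0.503 -0.007  0.064]
shallow_tote_notch 0.77 [265. 204.] [0.71 0.05 0.04]
vial_a 0.9 [353. 268.] [0.493 0.056 0.   ]
vial_a 0.69 [362. 328.] [0.402 0.16  0.   ]
vial_a 0.59 [393. 270.] [0.435 0.017 0.   ]
vial_a 0.59 [333. 311.] [0.458 0.159 0.   ]
vial_a 0.58 [369. 299.] [0.428 0.101 0.   ]
dark_tube 0.65 [369. 218.] [ 0.556 -0.084  0.   ]
stopper 0.5 [423. 242.] [ 0.434 -0.085  0.   ]
top ['img', 'fx', 'fy', 'cx', 'cy', 'T', 'shot'] 475.8089950541773 [[-0.023, 0.996, -0.086, 0.483], [-1.0, -0.023, -0.0, 0.118], [-0.002, 0.086, 0.996, 0.914], [0.0, 0.0, 0.0, 1.0]]
deep_tote 0.79 [216. 303.] [0.43  0.315 0.   ]
shallow_tote 0.65 [331. 192.] [0.638 0.092 0.   ]
deep_tote_notch 0.7 [256. 321.] [0.4   0.231 0.064]
shallow_tote_notch 0.76 [350. 144.] [0.721 0.054 0.04 ]
vial_a 0.7 [328. 305.] [0.422 0.102 0.   ]
vial_a 0.63 [373. 299.] [0.431 0.016 0.   ]
vial_a 0.61 [353. 268.] [0.489 0.052 0.   ]
vial_a 0.49 [323. 342.] [0.352 0.113 0.   ]
dark_tube 0.63 [424. 233.] [ 0.555 -0.085  0.   ]
stopper 0.65 [333. 194.] [0.634 0.087 0.   ]
stopper 0.51 [426. 295.] [ 0.436 -0.085  0.   ]
```

View pics/top0.png

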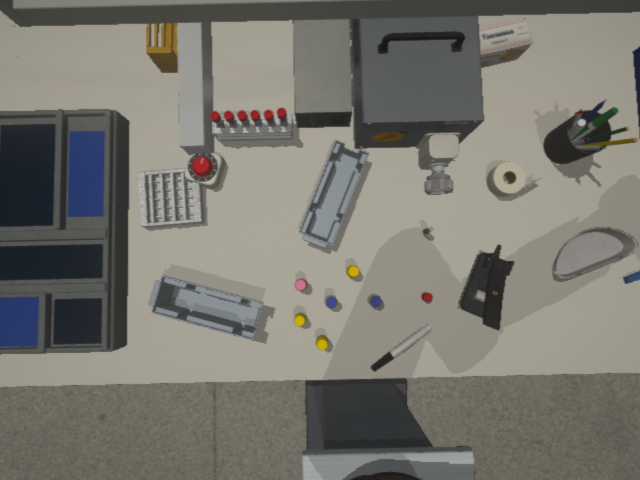

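View pics/scene0.png

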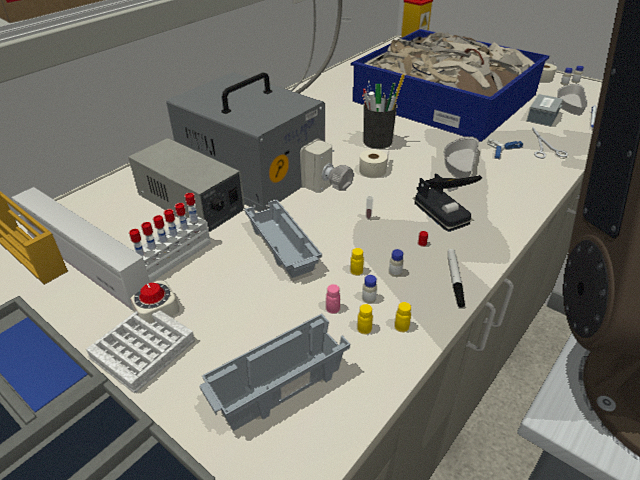

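Emit:
{"method": "apply_moves", "body": {
  "commands": [
    [[30, 35, 6], 0.6, 0],
    [[30, 35, 6], 0.6, 0],
    [[30, 35, 6], 0.6, 0],
    [[30, 35, 6], 0.6, 0],
    [[30, 35, 6], 0.6, 0],
    [[30, 35, 6], 0.6, 0],
    [[30, 35, 6], 1.2, 0],
    [[30, 35, 6], 1.2, 0],
    [[30, 35, 6], 1.2, 0],
    [[30, 35, 6], 1.2, 0],
    [[30, 35, 6], 1.2, 0],
    [[30, 35, 6], 1.2, 0],
    [[24, 82, 10], 2.51, 0],
    [[24, 82, 10], 2.51, 0],
    [[24, 82, 10], 2.51, 0],
    [[24, 82, 10], 2.51, 0],
    [[24, 82, 10], 2.51, 0],
    [[24, 82, 10], 2.51, 0],
    [[24, 82, 10], 2.51, 0],
    [[24, 82, 10], 2.51, 0]
  ]
}}

```text
clock: 2.47
tool_pos: [0.4629, 0.0383, 0.3323]
orientation: [-179.9, -0.0, -35.9]
force: [1.9, 0.5, 0.5]
opening: 0.0878
gripper_force: 0.0
```

Run:
```python
from h import *
o=ctrl.get_obs(); print(o["clock"],o["tool_pos"],o["orientation"],o["joint_pos"])
```

```text
2.4667 [0.46289497 0.03832894 0.33227417] [-1.79934536e+02 -3.35447886e-02 -3.58620587e+01] [ 2.91251487e+01 -2.73119840e+00 -1.60006969e+01  2.79441817e-03
 -7.66569933e+01  2.50121686e+01]
```

Emit:
{"method": "apply_moves", "body": {
  "commands": [
    [[-4, 18, 1], 0.31, 0.5],
    [[-4, 18, 1], 0.31, 0.5],
    [[-4, 18, 1], 0.31, 0.5],
    [[-4, 18, 1], 0.31, 0.5],
    [[-4, 18, 1], 0.31, 0.5],
    [[-4, 18, 1], 0.31, 0.5],
    [[-4, 18, 1], 0.31, 0.5],
    [[-4, 18, 1], 0.31, 0.5]
  ]
}}

```text
clock: 3.13
tool_pos: [0.4236, 0.2163, 0.3416]
orientation: [180.0, 0.0, -18.4]
force: [0.3, 1.1, 0.2]
opening: 0.045
gripper_force: 0.0
```

```bash
cat > look.py <<'E'
from h import *
import sys
def look(name,targets,cam="wrist",f="spot_point"):
    o=ctrl.get_obs(); print(round(o["clock"],2),np.round(o["tool_pos"],4),np.round(o["orientation"],2),"open",round(o["opening"],4))
    s=ctrl.snapshot(cam); save(s,name)
    for t,z in targets:
        for r in getattr(ctrl,f)(s,t)[:4]: print(t,round(r["score"],2),np.round(r["at"]),np.round(onz(s,r["at"],z),4))
    return s
E
python3 - <<'E'
from look import *
s=look("w1",[("deep_tote",0),("deep_tote_notch",.064),("deep_ledge",.058),("vial_a",0)])
print(np.round(s["T"],3).tolist(),s["fx"])
E
```

```text
3.13 [0.4236 0.2163 0.3416] [179.99   0.   -18.42] open 0.045
deep_tote 0.83 [254. 216.] [0.4288 0.3207 0.    ]
deep_tote_notch 0.88 [319. 222.] [0.4033 0.2307 0.064 ]
deep_ledge 0.79 [243. 225.] [0.4289 0.3225 0.058 ]
vial_a 0.95 [462. 142.] [0.4338 0.0203 0.    ]
vial_a 0.92 [403. 165.] [0.4302 0.1029 0.    ]
vial_a 0.86 [403. 218.] [0.3591 0.1217 0.    ]
vial_a 0.8 [371. 201.] [0.3964 0.1572 0.    ]
[[-0.316, 0.918, 0.239, 0.487], [-0.949, -0.306, -0.08, 0.195], [0.0, -0.252, 0.968, 0.483], [0.0, 0.0, 0.0, 1.0]] 348.49304475812835
```

View pics/w1.png

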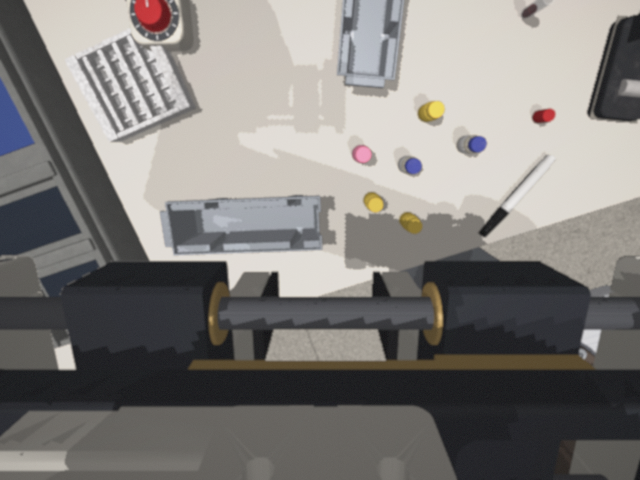

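Emit:
{"method": "apply_moves", "body": {
  "commands": [
    [[0.5, -11.4, -20], 0.05, 0.45],
    [[0.5, -11.4, -20], 0.05, 0.45],
    [[0.5, -11.4, -20], 0.05, 0.45],
    [[0.5, -11.4, -20], 0.05, 0.45],
    [[0.5, -11.4, -20], 0.05, 0.45],
    [[0.5, -11.4, -20], 0.05, 0.45],
    [[0.5, -11.4, -20], 0.05, 0.45],
    [[0.5, -11.4, -20], 0.05, 0.45],
    [[0.5, -11.4, -20], 0.05, 0.45]
  ]
}}

```text
clock: 4.13
tool_pos: [0.4299, 0.1032, 0.1429]
orientation: [-179.9, -0.1, -15.6]
force: [-0.1, 0.4, 0.3]
opening: 0.0481
gripper_force: 0.0
```

Run:
```python
from look import *
s=look("w2",[("vial_a",0)])
```

```text
4.13 [0.4299 0.1032 0.1429] [-1.7992e+02 -9.0000e-02 -1.5590e+01] open 0.0481
vial_a 0.93 [276. 282.] [0.3961 0.1576 0.    ]
vial_a 0.85 [424. 196.] [0.435 0.018 0.   ]
vial_a 0.82 [253. 207.] [0.4635 0.1556 0.    ]
vial_a 0.68 [364. 150.] [0.4837 0.0568 0.    ]
```

View pics/w2.png

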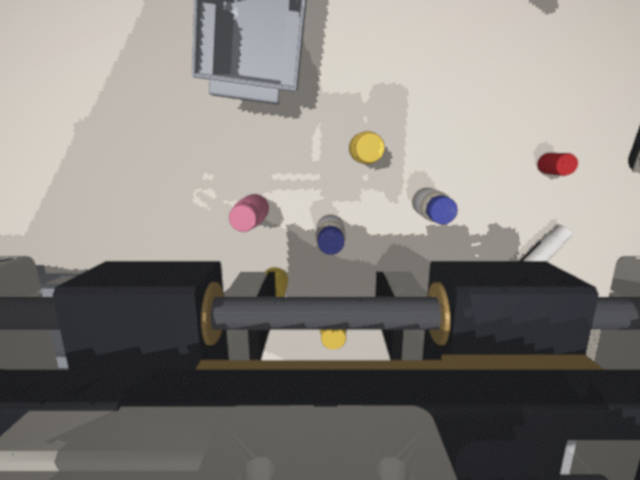

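Run:
```python
from look import *
s=ctrl.snapshot("wrist")
print(onz(s,(331,241),.046),onz(s,(443,210),.046))
print([ (r["score"],r["at"],onz(s,r["at"],.023)) for r in ctrl.search_frame(s,"vial_a")[:7]])
print(proj(s,[.4299,.1032,.125]))
```

```text
[0.43055229 0.09941456 0.046     ] [0.4312381  0.01886729 0.046     ]
[(0.94, [248.4, 213.3], array([0.46238981, 0.15558581, 0.023     ])), (0.84, [332.9, 334.7], array([0.34590294, 0.12062812, 0.023     ])), (0.7, [329.4, 233.2], array([0.43082693, 0.10028886, 0.023     ])), (0.65, [366.5, 147.8], array([0.48520436, 0.05737455, 0.023     ])), (0.62, [435.8, 203.3], array([0.43173575, 0.01670541, 0.023     ])), (0.61, [279.3, 281.8], array([0.40290416, 0.1496154 , 0.023     ]))]
[np.float64(326.14548504743544), np.float64(286.2402425980212)]
```

Emit:
{"method": "apply_moves", "body": {
  "commands": [
    [[0.1, -0.25, -6], 0, 0.45],
    [[0.1, -0.25, -9], 0, 0.45],
    [[0.1, -0.25, -11.1], 0, 0.45],
    [[0.1, -0.25, -11.1], 0, 0.45],
    [[0.1, -0.25, -11.1], 0, 0.45],
    [[0.1, -0.25, -11.1], 0, 1],
    [[0.1, -0.25, -11.1], 0, 1],
    [[0.1, -0.25, -11.1], 0, 1],
    [[0.1, -0.25, -11.1], 0, 1],
    [[0.1, -0.25, -11.1], 0, 1],
    [[0.1, -0.25, -11.1], 0, 1],
    [[0.1, -0.25, -11.1], 0, 1]
  ]
}}

```text
clock: 5.33
tool_pos: [0.4303, 0.1006, 0.0317]
orientation: [-179.9, -0.1, -15.5]
force: [-2.2, -0.2, 10.7]
opening: 0.0223
gripper_force: 30.0
```

Emit:
{"method": "apply_moves", "body": {
  "commands": [
    [[0, 0, 3], 0, 1],
    [[0, 0, 6], 0, 1],
    [[0, 0, 11], 0, 1],
    [[0.2, 3, 11], 0, 1],
    [[0.4, 7, 11], 0, 1],
    [[0.6, 11, 11], 0, 1],
    [[0.8, 15, 11], 0, 1],
    [[1, 19, 11], 0, 1],
    [[1, 23, 11], 0, 1],
    [[1.1, 25, 11], 0, 1],
    [[1.1, 26.6, 11], 0, 1],
    [[1.1, 26.6, 11], 0, 1],
    [[1.1, 26.6, 11], 0, 1],
    [[1.1, 26.6, 11], 0, 1]
  ]
}}

```text
clock: 6.5
tool_pos: [0.4404, 0.3651, 0.1405]
orientation: [180.0, 0.0, -15.6]
force: [-0.6, 0.2, 0.1]
opening: 0.0224
gripper_force: 30.0
```

Run:
```python
from look import *
s=look("w3",[("deep_tote",0),("deep_tote_notch",.064),("deep_ledge",.058)])
for x in(-.094,-.05,0,.094):
  for y in(-.034,.034):
    c,n=np.cos(np.radians(74.3)),np.sin(np.radians(74.3)); P=[.4288+x*c-y*n,.321+x*n+y*c,.064]; p=proj(s,P); print(x,y,p); cv2.circle(s["img"],(int(p[0]),int(p[1])),2,(255,0,0),-1)
save(s,"w3")
```

```text
6.5 [0.4404 0.3651 0.1405] [ 1.7996e+02  2.0000e-02 -1.5600e+01] open 0.0224
deep_tote 0.96 [379. 228.] [0.4296 0.3214 0.    ]
deep_ledge 0.59 [394. 248.] [0.4287 0.3204 0.058 ]
-0.094 -0.034 [np.float64(547.4123347769657), np.float64(198.90612180029936)]
-0.094 0.034 [np.float64(531.1047231219555), np.float64(298.92659358697983)]
-0.05 -0.034 [np.float64(477.3196261167239), np.float64(198.8191613168679)]
-0.05 0.034 [np.float64(466.10950204142887), np.float64(298.86626050671777)]
0 -0.034 [np.float64(397.63156665586024), np.float64(198.72029636633465)]
0 0.034 [np.float64(392.2192658932205), np.float64(298.79767045541854)]
0.094 -0.034 [np.float64(247.71062246195638), np.float64(198.53429702299636)]
0.094 0.034 [np.float64(253.2132944095677), np.float64(298.6686354541522)]
```

View pics/w3.png

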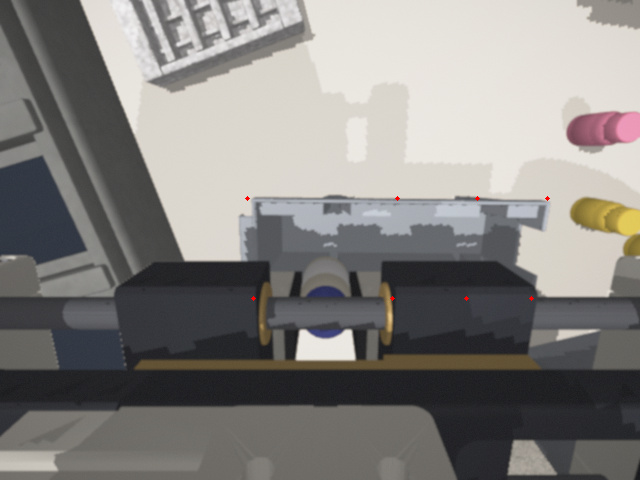

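Emit:
{"method": "apply_moves", "body": {
  "commands": [
    [[0.1, 0, -3], 0, 1],
    [[0.1, 0, -5], 0, 1],
    [[0.1, 0, -7], 0, 1],
    [[0.1, 0, -8.5], 0, 1],
    [[0.1, 0, -9.7], 0, 1],
    [[0.1, 0, -10.2], 0, 1],
    [[0.1, 0, -10.5], 0, 1],
    [[0.1, 0, -10.5], 0, 1],
    [[0.1, 0, -10.5], 0, 1]
  ]
}}

```text
clock: 7.45
tool_pos: [0.4421, 0.3664, 0.0363]
orientation: [-179.9, -0.0, -15.6]
force: [0.2, 0.2, -0.4]
opening: 0.0222
gripper_force: 30.0
```

Emit:
{"method": "apply_moves", "body": {
  "commands": [
    [[0, -0.1, -0.12], 0, 1],
    [[0, -0.1, -0.12], 0, 1],
    [[0, -0.1, -0.12], 0, 0.68],
    [[0, -0.1, -0.12], 0, 0.68],
    [[0, -0.1, -0.12], 0, 0.68],
    [[0, -0.1, -0.12], 0, 0.68],
    [[0, -0.1, 2], 0, 0.68],
    [[0, -0.1, 5], 0, 0.68],
    [[0, -0.1, 8], 0, 0.5],
    [[0, -0.1, 12], 0, 0.5],
    [[0, -0.1, 16], 0, 0.4],
    [[2, -6, 16], 0, 0.4],
    [[2, -10, 16], 0, 0.4],
    [[2, -14, 16], 0, 0.4],
    [[4, -18, 16], 0, 0.4]
  ]
}}

```text
clock: 8.7
tool_pos: [0.4738, 0.2015, 0.196]
orientation: [-180.0, 0.0, -15.5]
force: [0.5, 0.9, -0.7]
opening: 0.0526
gripper_force: 0.0
```

Run:
```python
from look import *
s=look("w4",[("deep_tote",0),("deep_tote_notch",.064)])
for i in range(1): print([ (r["score"],r["at"],np.round(onz(s,r["at"],.026),3)) for r in ctrl.search_frame(s,"vial_a")[:7]])
```

```text
8.7 [0.4738 0.2015 0.196 ] [-1.7996e+02  2.0000e-02 -1.5520e+01] open 0.0526
deep_tote 0.45 [622. 177.] [ 0.435 -0.082  0.   ]
deep_tote_notch 0.61 [316. 318.] [0.4023 0.2299 0.064 ]
deep_tote_notch 0.6 [620. 177.] [ 0.4549 -0.0298  0.064 ]
[(0.8, [376.6, 217.3], array([0.465, 0.155, 0.026])), (0.66, [480.2, 165.7], array([0.486, 0.057, 0.026])), (0.57, [532.8, 213.5], array([0.431, 0.018, 0.026])), (0.47, [383.1, 272.1], array([0.412, 0.162, 0.026]))]
```

View pics/w4.png

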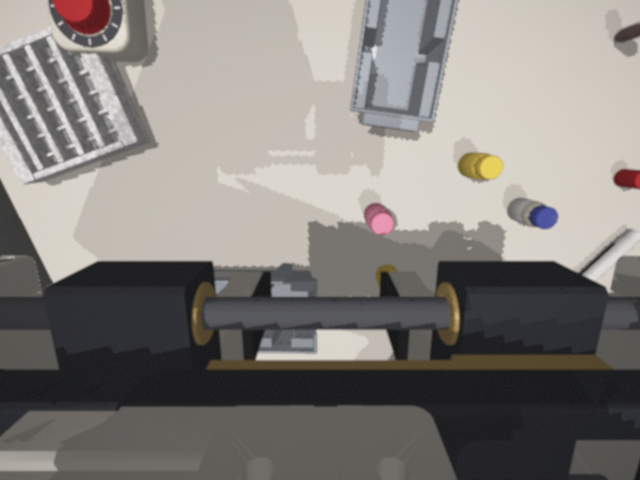

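Emit:
{"method": "apply_moves", "body": {
  "commands": [
    [[2, -5, -2], 0, 0.5],
    [[3.5, -10, -2], 0, 0.5],
    [[5, -15, -3], 0, 0.5],
    [[7, -20, -4], 0, 0.5],
    [[8, -25, -5], 0, 0.5],
    [[8, -28.5, -5], 0, 0.5],
    [[8, -28.5, -5], 0, 0.5],
    [[8, -28.5, -5], 0, 0.5],
    [[8, -28.5, -5], 0, 0.5],
    [[8, -28.5, -5], 0, 0.5],
    [[8, -28.5, -5], 0, 0.5]
  ]
}}

```text
clock: 9.82
tool_pos: [0.5557, -0.0803, 0.1455]
orientation: [-180.0, 0.0, -15.5]
force: [-0.3, 0.7, 0.1]
opening: 0.0435
gripper_force: 0.0
```

Run:
```python
from look import *
s=look("w5",[("dark_tube",0)])
print([ (r["score"],r["at"],np.round(onz(s,r["at"],.025),4)) for r in ctrl.search_frame(s,"dark_tube")[:7]])
s=look("t5",[("deep_tote",0),("deep_tote_notch",.064)],"top")
print([ (r["score"],r["at"],np.round(onz(s,r["at"],.026),4)) for r in ctrl.search_frame(s,"vial_a")[:7]])
w=cv2.imread("pics/w5.png"); t=cv2.resize(cv2.imread("pics/t5.png")[230:380,120:440],None,fx=2,fy=2)
cv2.imwrite("pics/c5.png",np.vstack([w[100:400],t]))
```

```text
9.82 [ 0.5557 -0.0803  0.1455] [-179.99    0.    -15.51] open 0.0435
dark_tube 0.77 [329. 226.] [ 0.5566 -0.0844  0.    ]
[]
9.97 [ 0.5556 -0.0801  0.1459] [-1.7998e+02 -3.0000e-02 -1.5450e+01] open 0.0437
deep_tote 0.94 [217. 302.] [0.4311 0.3129 0.    ]
deep_tote 0.56 [191. 298.] [0.4404 0.3628 0.    ]
deep_tote_notch 0.64 [259. 320.] [0.4023 0.2251 0.064 ]
[(0.76, [186.6, 299.7], array([0.4387, 0.3642, 0.026 ]))]
```

View pics/c5.png

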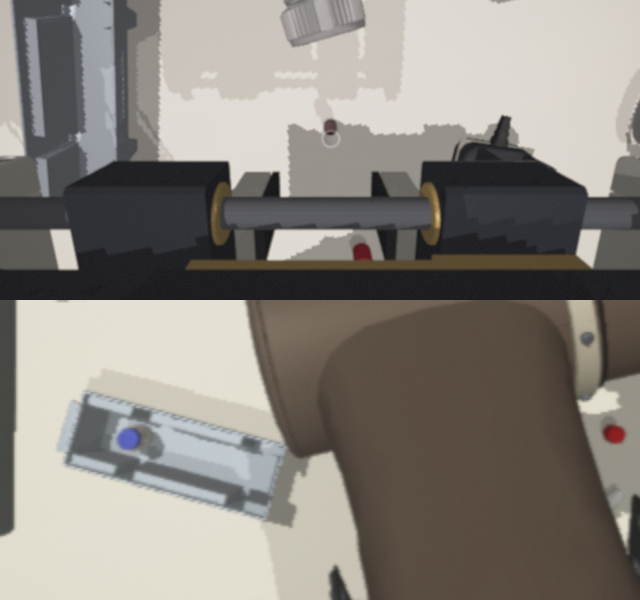

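Emit:
{"method": "apply_moves", "body": {
  "commands": [
    [[0.1, -0.4, -4], 0, 0.5],
    [[0.1, -0.4, -8], 0, 0.5],
    [[0.1, -0.4, -10], 0, 0.5],
    [[0.1, -0.4, -11.2], 0, 0.5],
    [[0.1, -0.4, -11.2], 0, 0.5],
    [[0.1, -0.4, -11.2], 0, 0.5],
    [[0.1, -0.4, -11.2], 0, 0.8],
    [[0.1, -0.4, -11.2], 0, 1],
    [[0.1, -0.4, -11.2], 0, 1],
    [[0.1, -0.4, -11.2], 0, 1],
    [[0.1, -0.4, -11.2], 0, 1],
    [[0.1, -0.4, -11.2], 0, 1],
    [[0.1, -0.4, -11.2], 0, 1]
  ]
}}

```text
clock: 11.25
tool_pos: [0.5567, -0.0855, 0.0341]
orientation: [-180.0, -0.0, -15.6]
force: [-0.4, -0.3, 5.2]
opening: 0.0118
gripper_force: 30.0
```

Emit:
{"method": "apply_moves", "body": {
  "commands": [
    [[0, 0, 3], 0, 1],
    [[0, 0, 7], 0, 1],
    [[-1, 1, 11], 0, 1],
    [[-2, 5, 13], 0, 1],
    [[-3, 9, 13], 0, 1],
    [[-4, 13, 13], 0, 1],
    [[-5, 17, 13], 0, 1],
    [[-6.5, 21, 13], 0, 1],
    [[-8, 25, 13], 0, 1],
    [[-9.5, 29, 13], 0, 1],
    [[-11, 33, 13], 0, 1],
    [[-12, 37, 13], 0, 1],
    [[-12.8, 40, 13], 0, 1],
    [[-12.8, 40.5, 13], 0, 1],
    [[-12.8, 40.5, 11], 0, 1],
    [[-12.8, 40.5, 11], 0, 1],
    [[-12.8, 40.5, 11], 0, 1]
  ]
}}

```text
clock: 12.67
tool_pos: [0.4277, 0.3186, 0.1428]
orientation: [179.8, 0.1, -15.6]
force: [-0.5, -0.3, -0.2]
opening: 0.0119
gripper_force: 30.0
```

Run:
```python
from look import *
s=look("w6",[("deep_tote",0),("deep_ledge",.058)])
```

```text
12.67 [0.4277 0.3186 0.1428] [ 1.7984e+02  6.0000e-02 -1.5560e+01] open 0.0119
deep_tote 0.58 [324. 229.] [0.4273 0.3194 0.    ]
deep_ledge 0.61 [321. 249.] [0.428  0.3212 0.058 ]
```

View pics/w6.png

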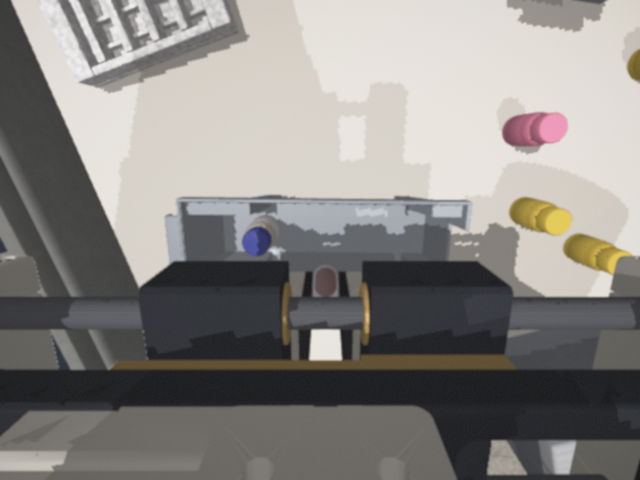

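Emit:
{"method": "apply_moves", "body": {
  "commands": [
    [[0, 0, -3], 0, 1],
    [[0, 0, -5], 0, 1],
    [[0, 0, -7], 0, 1],
    [[0, 0, -8.5], 0, 1],
    [[0, 0, -9.7], 0, 1],
    [[0, 0, -10.3], 0, 1],
    [[0, 0, -10.5], 0, 1],
    [[0, 0, -10.5], 0, 1],
    [[0, 0, -10.5], 0, 1]
  ]
}}

```text
clock: 13.57
tool_pos: [0.4289, 0.3198, 0.0395]
orientation: [-179.9, -0.0, -15.6]
force: [-0.7, -0.1, -0.0]
opening: 0.0121
gripper_force: 30.0
```

Emit:
{"method": "apply_moves", "body": {
  "commands": [
    [[0, 0, -0.22], 0, 1],
    [[0, 0, -0.22], 0, 1],
    [[0, 0, -0.22], 0, 1],
    [[0, 0, -0.22], 0, 0.79],
    [[0, 0, -0.22], 0, 0.79],
    [[0, 0, -0.22], 0, 0.79],
    [[0, 0, -0.22], 0, 0.79],
    [[0, 0, 2], 0, 0.79],
    [[0, 0, 5], 0, 0.79],
    [[0, 0, 8], 0, 0.7],
    [[0, 0, 12], 0, 0.5],
    [[0, 0, 13], 0, 0.5],
    [[0, -4, 13], 0, 0.5],
    [[0, -8, 13], 0, 0.5],
    [[0, -12, 13], 0, 0.45],
    [[0, -16, 13], 0, 0.45],
    [[0, -20, 12], 0, 0.45],
    [[0.1, -24, 11], 0, 0.45],
    [[0.2, -28, 10], 0, 0.45],
    [[0.2, -30.2, 10], 0, 0.45]
  ]
}}

```text
clock: 15.23
tool_pos: [0.4283, 0.0141, 0.137]
orientation: [179.9, 0.1, -15.7]
force: [-0.3, 0.9, -0.0]
opening: 0.0483
gripper_force: 0.0
```

Emit:
{"method": "apply_moves", "body": {
  "commands": [
    [[0, 0, 0], 0, 0.45],
    [[0, 0, 0], 0, 0.45],
    [[0, 0, 0], 0, 0.45]
  ]
}}

```text
clock: 15.48
tool_pos: [0.4307, 0.0176, 0.1388]
orientation: [-180.0, -0.0, -15.6]
force: [0.7, 0.2, -0.2]
opening: 0.0482
gripper_force: 0.0
```

Run:
```python
from look import *
s=look("w7",[("vial_a",0)])
print([ (r["score"],r["at"],np.round(onz(s,r["at"],.023),4)) for r in ctrl.search_frame(s,"vial_a")[:7]])
s=look("t7",[("dark_tube",.003)],"top")
w=cv2.imread("pics/w7.png"); t=cv2.resize(cv2.imread("pics/t7.png")[230:380,120:440],None,fx=2,fy=2)
cv2.imwrite("pics/c7.png",np.vstack([w[100:400],t]))
```

```text
15.48 [0.4307 0.0176 0.1388] [-1.7998e+02 -2.0000e-02 -1.5610e+01] open 0.0482
vial_a 0.72 [325. 229.] [0.4316 0.0176 0.    ]
vial_a 0.68 [153. 239.] [0.4618 0.1572 0.    ]
[(0.91, [323.2, 235.1], array([0.4322, 0.0186, 0.023 ])), (0.78, [254.5, 183.2], array([0.4835, 0.0564, 0.023 ])), (0.63, [140.4, 243.7], array([0.4634, 0.1552, 0.023 ]))]
15.63 [0.4306 0.0183 0.1388] [-1.7998e+02 -2.0000e-02 -1.5500e+01] open 0.0481
dark_tube 0.61 [212. 303.] [0.4304 0.3231 0.003 ]
```

View pics/c7.png

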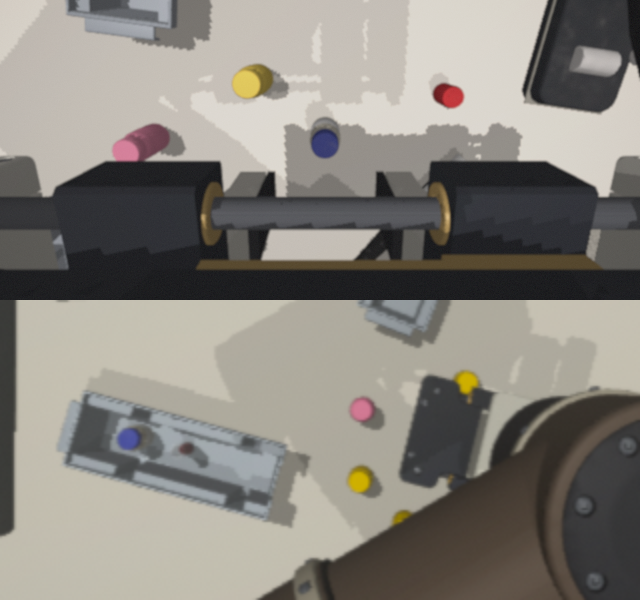

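Emit:
{"method": "apply_moves", "body": {
  "commands": [
    [[0.1, 0, -4], 0, 0.45],
    [[0.1, 0, -8], 0, 0.45],
    [[0.1, 0, -10], 0, 0.45],
    [[0.1, 0, -10.7], 0, 0.45],
    [[0.1, 0, -10.7], 0, 0.45],
    [[0.1, 0, -10.7], 0, 0.45],
    [[0.1, 0, -10.7], 0, 1],
    [[0.1, 0, -10.7], 0, 1],
    [[0.1, 0, -10.7], 0, 1],
    [[0.1, 0, -10.7], 0, 1],
    [[0.1, 0, -10.7], 0, 1],
    [[0.1, 0, -10.7], 0, 1]
  ]
}}

```text
clock: 16.73
tool_pos: [0.4318, 0.0176, 0.0322]
orientation: [-180.0, -0.1, -15.6]
force: [-0.9, 1.8, 7.4]
opening: 0.0228
gripper_force: 30.0
```

Emit:
{"method": "apply_moves", "body": {
  "commands": [
    [[0, 0, 3], 0, 1],
    [[0, 0, 6], 0, 1],
    [[0, 0, 11], 0, 1],
    [[-0.2, 3, 11], 0, 1],
    [[-0.4, 7, 11], 0, 1],
    [[-0.6, 11, 11], 0, 1],
    [[-0.8, 15, 11], 0, 1],
    [[-1, 19, 11], 0, 1],
    [[-1.3, 22, 11], 0, 1],
    [[-1.6, 25, 11], 0, 1],
    [[-1.6, 25.7, 11], 0, 1],
    [[-1.6, 25.7, 10], 0, 1],
    [[-1.6, 25.7, 9], 0, 1],
    [[-1.6, 25.7, 9], 0, 1],
    [[-1.6, 25.7, 9], 0, 1]
  ]
}}

```text
clock: 17.98
tool_pos: [0.4149, 0.2726, 0.1205]
orientation: [179.9, 0.1, -15.6]
force: [0.3, 0.3, -0.0]
opening: 0.0221
gripper_force: 30.0
```

Run:
```python
from look import *
s=look("w8",[])
```

```text
17.98 [0.4149 0.2726 0.1205] [ 1.7985e+02  6.0000e-02 -1.5640e+01] open 0.0221
```

View pics/w8.png

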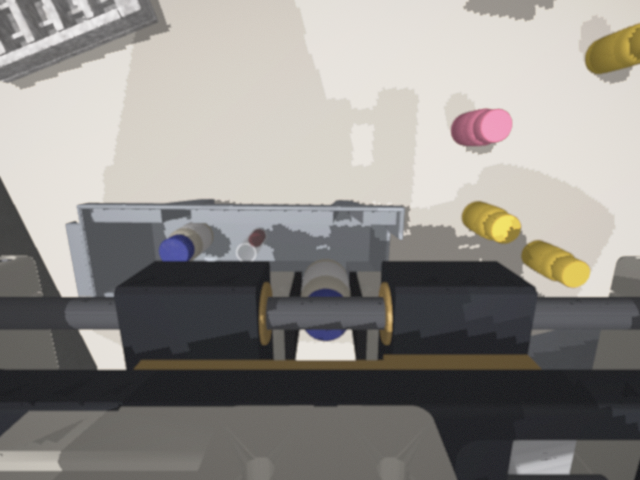

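Emit:
{"method": "apply_moves", "body": {
  "commands": [
    [[0, 0, -2], 0, 1],
    [[0, 0, -4], 0, 1],
    [[0, 0, -5.5], 0, 1],
    [[0, 0, -7], 0, 1],
    [[0, 0, -8], 0, 1],
    [[0, 0, -8.5], 0, 1],
    [[0, 0, -8.5], 0, 1],
    [[0, 0, -8.5], 0, 1]
  ]
}}

```text
clock: 18.7
tool_pos: [0.4157, 0.2743, 0.037]
orientation: [-180.0, -0.0, -15.6]
force: [0.1, 0.2, 1.0]
opening: 0.0222
gripper_force: 30.0
```

Emit:
{"method": "apply_moves", "body": {
  "commands": [
    [[0, 0, -0.15], 0, 1],
    [[0, 0, -0.15], 0, 1],
    [[0, 0, -0.15], 0, 0.68],
    [[0, 0, -0.15], 0, 0.68],
    [[0, 0, -0.15], 0, 0.68],
    [[0, 0, -0.15], 0, 0.68],
    [[0, 0, 2], 0, 0.68],
    [[0, 0, 5], 0, 0.68],
    [[0, 0, 9], 0, 0.3],
    [[0, 0, 13], 0, 0],
    [[0, 0, 17], 0, 0],
    [[4, -4, 20], -0.15, 0],
    [[7, -7, 22], -0.15, 0],
    [[10, -10, 22], -0.15, 0],
    [[13, -13, 22], -0.15, 0],
    [[16, -16, 22], -0.15, 0],
    [[17.5, -18.5, 22], -0.15, 0],
    [[17.5, -18.5, 22], -0.15, 0],
    [[17.5, -18.5, 22], -0.15, 0],
    [[17.5, -18.5, 22], -0.15, 0]
  ]
}}

```text
clock: 20.37
tool_pos: [0.5905, 0.0884, 0.256]
orientation: [180.0, 0.0, -24.3]
force: [0.3, 0.1, -0.4]
opening: 0.0878
gripper_force: 0.0
```

Run:
```python
from look import *
s=look("w9",[("shallow_tote",0),("shallow_tote_notch",.04)])
t=look("t9",[("deep_tote",0),("deep_tote_notch",.064),("shallow_tote",0),("shallow_tote_notch",.04)],"top")
w=cv2.imread("pics/w9.png"); t=cv2.resize(cv2.imread("pics/t9.png")[230:380,120:440],None,fx=2,fy=2)
cv2.imwrite("pics/c9.png",np.vstack([w[:300],t]))
```

```text
20.37 [0.5905 0.0884 0.256 ] [ 1.7996e+02  5.0000e-02 -2.4310e+01] open 0.0878
shallow_tote 0.84 [306. 176.] [0.6304 0.0938 0.    ]
shallow_tote_notch 0.94 [300.  72.] [0.7224 0.054  0.04  ]
20.52 [0.5899 0.0901 0.2567] [-1.7999e+02  1.0000e-02 -2.4120e+01] open 0.0877
deep_tote 0.79 [217. 303.] [0.43   0.3129 0.    ]
deep_tote_notch 0.6 [256. 318.] [0.405  0.2304 0.064 ]
```

View pics/c9.png

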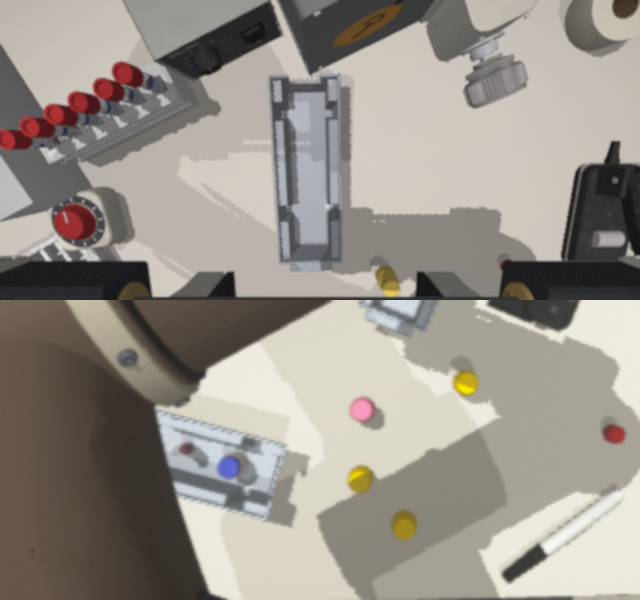

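Run:
```python
from look import *
s=ctrl.snapshot("wrist")
C=[onz(s,p,.04)[:2] for p in[(269,77),(340,75),(281,262),(341,261)]]
print(np.round(C,4),"ctr",np.mean(C,0))
f=(C[0]+C[1])/2;n=(C[2]+C[3])/2
for a,b in[(f,n),(C[0],C[2]),(C[1],C[3])]: print(np.linalg.norm(a-b),np.degrees(np.arctan2(*(b-a)[::-1])))
print(np.linalg.norm(C[0]-C[1]),np.linalg.norm(C[2]-C[3]))
```

```text
[[0.7306 0.0854]
 [0.7047 0.0233]
 [0.5598 0.1559]
 [0.5344 0.0962]] ctr [0.63239615 0.0902045 ]
0.1850137261005151 157.21232774223506
0.1847485705609085 157.59018688377427
0.1852869051195012 156.8355664525395
0.06732117029310473 0.06488510083222937
```

Emit:
{"method": "apply_moves", "body": {
  "commands": [
    [[4.2, 0.1, 0], 0.023, 0],
    [[4.2, 0.1, -4], 0.023, 0],
    [[4.2, 0.1, -8], 0.023, 0],
    [[4.2, 0.1, -12], 0.023, 0],
    [[4.2, 0.1, -15], 0.023, 0],
    [[4.2, 0.1, -15], 0.023, 0],
    [[4.2, 0.1, -15], 0.023, 0]
  ]
}}

```text
clock: 21.4
tool_pos: [0.6317, 0.0903, 0.1057]
orientation: [179.8, 0.1, -22.8]
force: [1.3, 0.0, 1.5]
opening: 0.0879
gripper_force: 0.0
```

Run:
```python
from look import *
s=look("w10",[("shallow_tote",0),("shallow_tote_notch",.04)])
for x in(-.094,0):
  for y in(-.034,.034):
    a=np.radians(157.2);c,n=np.cos(a),np.sin(a); p=proj(s,[.632+x*c-y*n,.0905+x*n+y*c,.04]); print(x,y,np.round(p))
```

```text
21.4 [0.6317 0.0903 0.1057] [ 1.7984e+02  1.2000e-01 -2.2810e+01] open 0.0879
shallow_tote 0.72 [326. 240.] [0.6311 0.0894 0.    ]
shallow_tote_notch 0.68 [325.  91.] [0.72   0.0529 0.04  ]
-0.094 -0.034 [262.  95.]
-0.094 0.034 [385.  95.]
0 -0.034 [269. 256.]
0 0.034 [379. 256.]
```

View pics/w10.png

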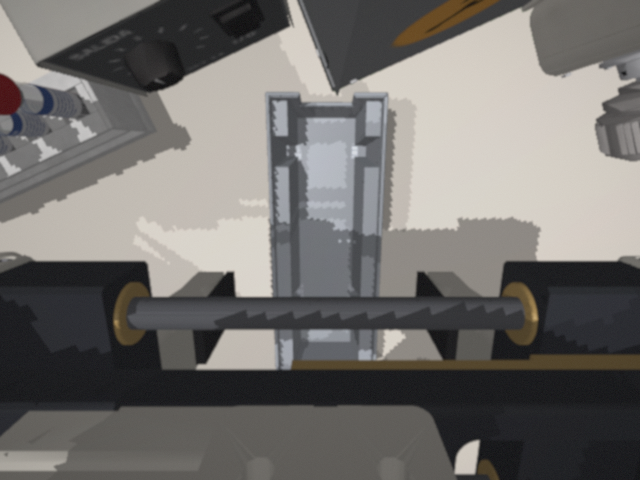

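Emit:
{"method": "apply_moves", "body": {
  "commands": [
    [[0, 0, -3], 0, 0],
    [[0, 0, -6], 0, 0],
    [[0, 0, -7.5], 0, 0],
    [[0, 0, -7.5], 0, 0],
    [[0, 0, -7.5], 0, 0],
    [[0, 0, -7.5], 0, 0.3],
    [[0, 0, -7.5], 0, 0.3],
    [[0, 0, -7.5], 0, 0.3],
    [[0, 0, -7.5], 0, 0.3],
    [[0, 0, -7.5], 0, 0.3],
    [[0, 0, -7.5], 0, 0.3]
  ]
}}

```text
clock: 22.47
tool_pos: [0.633, 0.0906, 0.0331]
orientation: [-179.9, -0.1, -22.8]
force: [-2.0, -0.4, 7.0]
opening: 0.0679
gripper_force: 30.0
```

Emit:
{"method": "apply_moves", "body": {
  "commands": [
    [[0, 0, 1], 0, 0.3],
    [[0, 0, 3], 0, 0.3],
    [[0, 0, 5.5], 0, 0.3],
    [[-0.5, 0, 8.5], 0, 0.3],
    [[-2, 0, 11.5], 0, 0.3],
    [[-5, 1, 14], 0.1, 0.3],
    [[-8, 3, 15], 0.2, 0.3],
    [[-11, 6, 15], 0.3, 0.3],
    [[-14, 9, 15], 0.4, 0.3],
    [[-16, 12, 15], 0.5, 0.3],
    [[-18, 15, 15], 0.6, 0.3],
    [[-20, 18, 15], 0.7, 0.3],
    [[-20.4, 21, 15], 0.8, 0.3],
    [[-20.4, 22.9, 15], 0.9, 0.3],
    [[-20.4, 22.9, 15], 1, 0.3],
    [[-20.4, 22.9, 15], 1.1, 0.3],
    [[-20.4, 22.9, 15], 1.2, 0.3],
    [[-20.4, 22.9, 15], 1.3, 0.3],
    [[-20.4, 22.9, 15], 1.4, 0.3],
    [[-20.4, 22.9, 15], 1.5, 0.3]
  ]
}}

```text
clock: 24.13
tool_pos: [0.4281, 0.3194, 0.1822]
orientation: [-180.0, -0.0, 63.4]
force: [0.1, -0.6, -1.6]
opening: 0.068
gripper_force: 30.0
```

Emit:
{"method": "apply_moves", "body": {
  "commands": [
    [[0, 0, 0], 0.1, 0.3],
    [[0, 0, 0], 0.19, 0.3],
    [[0, 0, 0], 0.19, 0.3],
    [[0, 0, 0], 0.19, 0.3],
    [[0, 0, 0], 0.19, 0.3]
  ]
}}

```text
clock: 24.55
tool_pos: [0.4283, 0.3194, 0.1819]
orientation: [180.0, -0.0, 73.8]
force: [0.2, -0.7, -2.1]
opening: 0.0676
gripper_force: 30.0
```

Run:
```python
from look import *
s=look("w11",[("shallow_tote",.14),("shallow_tote_notch",.19),("deep_tote_notch",.064),("deep_ledge",.058)])
t=look("t11",[("deep_tote",0),("deep_tote_notch",.064),("shallow_tote_notch",.19)],"top")
w=cv2.imread("pics/w11.png"); t=cv2.resize(cv2.imread("pics/t11.png")[230:380,120:320],None,fx=2,fy=2)
c=np.zeros((600,640,3),np.uint8); c[:300]=w[:300]; c[300:600,:400]=t
cv2.imwrite("pics/c11.png",c)
```

```text
24.55 [0.4283 0.3194 0.1819] [ 1.80e+02 -1.00e-02  7.38e+01] open 0.0676
shallow_tote 0.92 [324. 278.] [0.4257 0.3161 0.14  ]
shallow_tote_notch 0.29 [325. 276.] [0.4317 0.3356 0.19  ]
24.8 [0.4284 0.3194 0.1816] [-180.      0.     73.93] open 0.067
deep_tote 0.84 [216. 306.] [0.4249 0.3148 0.    ]
deep_tote_notch 0.58 [258. 321.] [0.4004 0.228  0.064 ]
shallow_tote_notch 0.68 [126. 297.] [0.4531 0.4111 0.19  ]
```

View pics/c11.png

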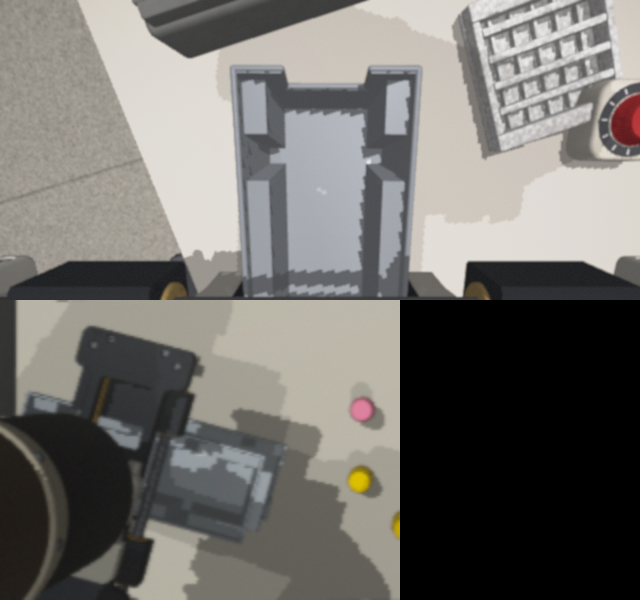

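```bash
cat > fit.py <<'E'
from look import *
from scipy.spatial.transform import Rotation as R
from scipy.optimize import least_squares
s=ctrl.snapshot("wrist"); o=ctrl.get_obs()
def TT(p,e): M=np.eye(4); M[:3,:3]=R.from_euler("xyz",e,degrees=True).as_matrix(); M[:3,3]=p; return M
X=np.linalg.inv(TT(o["tool_pos"],o["orientation"]))@np.array(s["T"])
views={"w1":([.4236,.2163,.3416],[179.99,0,-18.42]),"w6":([.4277,.3186,.1428],[179.84,.06,-15.56]),"w8":([.4149,.2726,.1205],[179.85,.06,-15.64])}
def P(q,x,y,z): c,n=np.cos(q[2]),np.sin(q[2]); return [q[0]+x*c-y*n,q[1]+x*n+y*c,z]
q0=np.array([.4286,.320,np.radians(74)])
def obs(nm,q,edge):
    sv=dict(s); sv["T"]=TT(*views[nm])@X
    g=cv2.GaussianBlur(cv2.imread(f"pics/{nm}.png",0),(0,0),1.).astype(float); out=[]
    for k in np.linspace(-.085,.085,60):
        x,y,h=(k,edge*.034,.064)
        a=np.array(proj(sv,P(q,x,y,h))); b=np.array(proj(sv,P(q,x,y+edge*.005,h))); n=(b-a)/np.linalg.norm(b-a)
        t=np.arange(8,-8.1,-.25); pts=a+t[:,None]*n
        if (pts.min()<2) or (pts[:,0].max()>637) or (pts[:,1].max()>258): continue
        v=cv2.remap(g.astype(np.float32),pts[:,0].astype(np.float32)[:,None],pts[:,1].astype(np.float32)[:,None],1)[:,0]
        d=np.abs(np.gradient(v)); i=np.argmax(d>.6*d.max())
        j=i+np.argmax(d[i:i+8]); out.append((x,y,h,*pts[j],t[j]*.005/np.linalg.norm(b-a)))
    return sv,out
for nm,e in[("w1",-1),("w1",1),("w6",-1),("w8",-1)]:
    _,r=obs(nm,q0,e); r=np.array(r)
    if len(r)<5: print(nm,e,len(r)); continue
    m=np.median(r[:,5]); k=np.abs(r[:,5]-m)<.003; p=np.polyfit(r[k,0],r[k,5],1)
    print(nm,e,len(r),k.sum(),"outward mm",round(p[1]*1e3,2),"slope deg",round(np.degrees(p[0])*-1*-e,2))
print("X",np.round(X,3).tolist())
# shallow in current view
for yy in(-.034,.034): print([np.round(proj(s,P([.4283,.3194,np.radians(253.9)],x,yy,.1888)),1).tolist() for x in(-.094,-.05)])
E
python3 fit.py
```

```text
w1 -1 60 60 outward mm 2.21 slope deg -0.04
w1 1 1
w6 -1 60 60 outward mm 1.8 slope deg -0.23
w8 -1 60 60 outward mm 2.16 slope deg -0.02
X [[-0.0, 0.968, 0.253, 0.068], [1.0, 0.001, -0.001, -0.001], [-0.001, 0.253, -0.968, -0.141], [0.0, 0.0, 0.0, 1.0]]
[[232.0, 68.8], [239.7, 193.5]]
[[425.0, 69.0], [416.6, 193.7]]
```

```bash
sed -i 's/>258/>261/; s/arange(8,-8.1/arange(6,-6.1/' fit.py; python3 fit.py | head -4
```

```text
w1 -1 60 60 outward mm 2.28 slope deg -0.11
w1 1 54 40 outward mm -0.93 slope deg -0.31
w6 -1 60 60 outward mm 1.83 slope deg -0.21
w8 -1 60 60 outward mm 2.11 slope deg -0.05
```

Emit:
{"method": "apply_moves", "body": {
  "commands": [
    [[0.16, 0, -2], 0, 0.3],
    [[0.16, 0, -4], 0, 0.3],
    [[0.16, 0, -6], 0, 0.3],
    [[0.16, 0, -7], 0, 0.3],
    [[0.16, 0, -8], 0, 0.3],
    [[0.16, 0, -8.6], 0, 0.3],
    [[0.16, 0, -8.6], 0, 0.3],
    [[0.16, 0, -8.6], 0, 0.3],
    [[0.16, 0, -8.6], 0, 0.3]
  ]
}}

```text
clock: 25.85
tool_pos: [0.4304, 0.32, 0.0964]
orientation: [180.0, -0.1, 74.0]
force: [0.3, 0.1, -1.6]
opening: 0.0673
gripper_force: 30.0
```

Emit:
{"method": "apply_moves", "body": {
  "commands": [
    [[0, 0, -0.15], 0, 0.3],
    [[0, 0, -0.3], 0, 0.3],
    [[0, 0, -0.4], 0, 0.3],
    [[0, 0, -0.4], 0, 0.3],
    [[0, 0, -0.4], 0, 0.3]
  ]
}}

```text
clock: 26.27
tool_pos: [0.43, 0.3195, 0.0917]
orientation: [180.0, -0.0, 74.0]
force: [-0.1, -0.3, -2.0]
opening: 0.0676
gripper_force: 30.0
```

Emit:
{"method": "apply_moves", "body": {
  "commands": [
    [[0, 0, -0.08], 0, 0.3],
    [[0, 0, -0.12], 0, 0.3],
    [[0, 0, -0.12], 0, 0.3]
  ]
}}

```text
clock: 26.52
tool_pos: [0.4301, 0.3196, 0.0911]
orientation: [180.0, -0.0, 74.0]
force: [-1.7, -1.5, 6.7]
opening: 0.0679
gripper_force: 30.0
```

Emit:
{"method": "apply_moves", "body": {
  "commands": [
    [[0, 0, -0.1], 0, 0.15],
    [[0, 0, -0.1], 0, 0.05],
    [[0, 0, -0.1], 0, 0],
    [[0, 0, -0.1], 0, 0],
    [[0, 0, -0.1], 0, 0],
    [[0, 0, 1], 0, 0],
    [[0, 0, 3], 0, 0],
    [[0, 0, 6], 0, 0],
    [[0, 0, 9], 0, 0],
    [[0, 0, 13], 0, 0],
    [[0.2, -4, 14], -0.12, 0.3],
    [[0.4, -8, 14], -0.24, 0.3],
    [[0.6, -12, 14], -0.36, 0.3],
    [[0.8, -16, 14], -0.48, 0.5],
    [[0.8, -20, 13], -0.6, 0.5],
    [[0.8, -24, 12], -0.72, 0.5],
    [[0.8, -28, 10], -0.84, 0.5],
    [[0.8, -32, 8], -0.96, 0.5],
    [[0.8, -36, 5], -1.08, 0.5],
    [[0.8, -40, 5], -1.2, 0.5]
  ]
}}

```text
clock: 28.18
tool_pos: [0.4361, -0.0715, 0.1396]
orientation: [-180.0, 0.1, 4.9]
force: [0.7, 0.0, 0.2]
opening: 0.044
gripper_force: 0.0
```

Emit:
{"method": "apply_moves", "body": {
  "commands": [
    [[0, 0, 0], -0.12, 0.5],
    [[0, 0, 0], -0.24, 0.5],
    [[0, 0, 0], -0.37, 0.5],
    [[0, 0, 0], -0.37, 0.5],
    [[0, 0, 0], -0.37, 0.5]
  ]
}}

```text
clock: 28.6
tool_pos: [0.438, -0.0701, 0.1421]
orientation: [-180.0, -0.0, -15.8]
force: [1.0, 0.1, -0.3]
opening: 0.0438
gripper_force: 0.0
```

Run:
```python
from look import *
s=look("w12",[("stopper",0)])
print([ (r["score"],r["at"],np.round(onz(s,r["at"],.0125),4)) for r in ctrl.search_frame(s,"stopper")[:7]])
im=s["img"].astype(int); m=((im[:,:,0]>110)&(im[:,:,1]<60)&(im[:,:,2]<60)).astype(np.uint8)
n,l,st,c=cv2.connectedComponentsWithStats(m); print([(st[i].tolist(),c[i].round(1).tolist(),onz(s,c[i],.015).round(4)) for i in range(1,n) if st[i,4]>60])
t=look("t12",[("deep_tote",0),("deep_tote_notch",.064),("shallow_tote",.058),("shallow_tote_notch",.098)],"top")
t=cv2.resize(cv2.imread("pics/t12.png")[240:370,120:320],None,fx=3,fy=3)
c=np.zeros((600,640,3),np.uint8); c[:210]=s["img"][100:310,:,::-1]; c[210:600,:600]=t
cv2.imwrite("pics/c12.png",c)
```

```text
28.6 [ 0.438  -0.0701  0.1421] [-180.     -0.    -15.79] open 0.0438
stopper 0.79 [336. 229.] [ 0.4353 -0.0791  0.    ]
[(0.88, [339.6, 235.4], array([ 0.4323, -0.0807,  0.0125]))]
[([331, 221, 19, 24, 333], [339.8, 233.4], array([ 0.4345, -0.0813,  0.015 ]))]
28.75 [ 0.4381 -0.0698  0.1422] [-1.7999e+02 -1.0000e-02 -1.5760e+01] open 0.0436
shallow_tote 0.94 [208. 306.] [0.429  0.3175 0.058 ]
shallow_tote_notch 0.74 [144. 289.] [0.4624 0.4173 0.098 ]
```

View pics/c12.png

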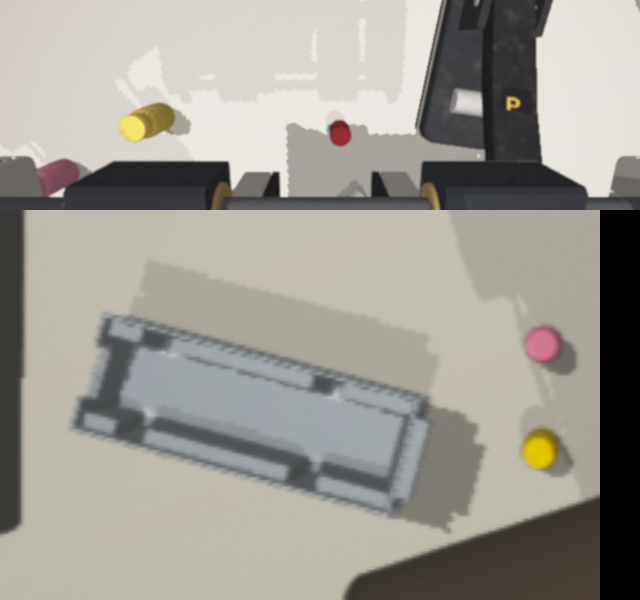

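Emit:
{"method": "apply_moves", "body": {
  "commands": [
    [[-0.4, -1.1, 0], -0.12, 0.5],
    [[-0.4, -1.1, 0], -0.24, 0.5],
    [[-0.4, -1.1, 0], -0.36, 0.5],
    [[-0.4, -1.1, 0], -0.48, 0.5],
    [[-0.4, -1.1, 0], -0.6, 0.5],
    [[-0.4, -1.1, 0], -0.72, 0.5],
    [[-0.4, -1.1, 0], -0.84, 0.5],
    [[-0.4, -1.1, 0], -0.96, 0.5],
    [[-0.4, -1.1, 0], -1.08, 0.5],
    [[-0.4, -1.1, 0], -1.2, 0.5],
    [[-0.4, -1.1, 0], -1.32, 0.5],
    [[-0.4, -1.1, 0], -1.4, 0.5],
    [[-0.4, -1.1, 0], -1.4, 0.5],
    [[-0.4, -1.1, 0], -1.4, 0.5]
  ]
}}

```text
clock: 30.17
tool_pos: [0.434, -0.081, 0.1421]
orientation: [-180.0, -0.0, -96.0]
force: [-0.5, 0.2, -1.0]
opening: 0.0439
gripper_force: 0.0
```

Run:
```python
from look import *
s=look("w13",[("stopper",0)])
im=s["img"].astype(int); m=((im[:,:,0]>110)&(im[:,:,1]<60)&(im[:,:,2]<60)).astype(np.uint8)
n,l,st,c=cv2.connectedComponentsWithStats(m); print([(st[i].tolist(),c[i].round(1).tolist(),onz(s,c[i],.015).round(4)) for i in range(1,n) if st[i,4]>60])
```

```text
30.17 [ 0.434  -0.081   0.1421] [-180.   -0.  -96.] open 0.0439
stopper 0.94 [323. 232.] [ 0.4353 -0.0794  0.    ]
[([315, 227, 18, 8, 62], [323.7, 229.8], array([ 0.4337, -0.0846,  0.015 ]))]
```

Emit:
{"method": "apply_moves", "body": {
  "commands": [
    [[0.1, 0.1, -4], 0, 0.5],
    [[0.1, 0.1, -8], 0, 0.5],
    [[0.1, 0.1, -10.5], 0, 0.5],
    [[0.1, 0.1, -12.1], 0, 0.5],
    [[0.1, 0.1, -12.1], 0, 0.5],
    [[0.1, 0.1, -12.1], 0, 0.5],
    [[0.1, 0.1, -12.1], 0, 0.8],
    [[0.1, 0.1, -12.1], 0, 1],
    [[0.1, 0.1, -12.1], 0, 1],
    [[0.1, 0.1, -12.1], 0, 1],
    [[0.1, 0.1, -12.1], 0, 1],
    [[0.1, 0.1, -12.1], 0, 1]
  ]
}}

```text
clock: 31.27
tool_pos: [0.4353, -0.08, 0.0215]
orientation: [-180.0, 0.0, -96.2]
force: [-1.0, 0.1, 3.8]
opening: 0.016
gripper_force: 30.0
```

Emit:
{"method": "apply_moves", "body": {
  "commands": [
    [[0, 0, 4], 0, 1],
    [[0, 0, 8], 0, 1],
    [[0, 0, 12], 0.1, 1],
    [[0, 3, 15], 0.2, 1],
    [[0, 7, 16], 0.3, 1],
    [[0, 11, 16], 0.4, 1],
    [[0, 15, 16], 0.5, 1],
    [[0, 19, 16], 0.6, 1],
    [[-0.5, 23, 16], 0.7, 1],
    [[-0.5, 27, 16], 0.8, 1],
    [[-0.5, 31, 16], 0.9, 1],
    [[-0.5, 35, 16], 1, 1],
    [[-0.5, 38, 16], 1.1, 1],
    [[-0.5, 40, 16], 1.2, 1],
    [[-0.5, 40, 15], 1.3, 1],
    [[-0.5, 40, 14], 1.4, 1],
    [[-0.5, 40, 13], 1.4, 1],
    [[-0.5, 40, 13], 1.4, 1],
    [[-0.5, 40, 13], 1.4, 1]
  ]
}}

```text
clock: 32.85
tool_pos: [0.4298, 0.3194, 0.1507]
orientation: [179.9, 0.0, -16.2]
force: [0.8, 0.2, -0.1]
opening: 0.016
gripper_force: 30.0
```

Emit:
{"method": "apply_moves", "body": {
  "commands": [
    [[0, 0, -2], 0, 1],
    [[0, 0, -4], 0, 1],
    [[0, 0, -5.5], 0, 1],
    [[0, 0, -6.3], 0, 1],
    [[0, 0, -6.6], 0, 1],
    [[0, 0, -6.7], 0, 1],
    [[0, 0, -6.7], 0, 1],
    [[0, 0, -6.7], 0, 1]
  ]
}}

```text
clock: 33.52
tool_pos: [0.4305, 0.3205, 0.0851]
orientation: [-179.9, -0.0, -16.0]
force: [-0.1, 0.7, 0.5]
opening: 0.016
gripper_force: 30.0
```

Emit:
{"method": "apply_moves", "body": {
  "commands": [
    [[0, 0, -0.15], 0, 1],
    [[0, 0, -0.22], 0, 1],
    [[0, 0, -0.22], 0, 1],
    [[0, 0, -0.22], 0, 1]
  ]
}}

```text
clock: 33.85
tool_pos: [0.4303, 0.3203, 0.0825]
orientation: [-179.9, -0.0, -16.0]
force: [-1.1, -0.1, 4.3]
opening: 0.0162
gripper_force: 30.0
```

Contact at the expected height; release, lift, and clear away.

Emit:
{"method": "apply_moves", "body": {
  "commands": [
    [[0, 0, 0], 0, 0.7],
    [[0, 0, 0], 0, 0.7],
    [[0, 0, 0], 0, 0.7],
    [[0, 0, 0], 0, 0.7],
    [[0, 0, 2], 0, 0.7],
    [[0, 0, 5], 0, 0.7],
    [[0, 0, 8], 0, 0.7],
    [[0, 0, 12], 0, 0.5],
    [[0, 0, 16], 0, 0.5],
    [[2, -4, 18], 0, 0.5],
    [[4, -8, 18], 0, 0.5],
    [[5, -12, 18], 0, 0.5],
    [[6, -16, 18], 0, 0.5],
    [[7, -20, 18], 0, 0.5],
    [[8, -24, 18], 0, 0.5],
    [[9, -28, 18], 0, 0.5],
    [[9, -28, 18], 0, 0.5],
    [[9, -28, 18], 0, 0.5],
    [[9, -28, 18], 0, 0.5]
  ]
}}

```text
clock: 35.43
tool_pos: [0.5199, 0.0394, 0.2617]
orientation: [180.0, 0.0, -16.1]
force: [-0.5, 0.5, -0.1]
opening: 0.044
gripper_force: 0.0
```

Run:
```python
from look import *
t=look("t14",[("stopper",.061),("shallow_tote",.058),("shallow_tote_notch",.098),("vial_a",0)],"top")
s=look("s14",[("stopper",.061),("shallow_tote",.058),("shallow_tote_notch",.098),("deep_tote",0)],"scene")
im=t["img"].astype(int); m=((im[:,:,0]>100)&(im[:,:,1]<60)&(im[:,:,2]<60)).astype(np.uint8)
n,l,st,c=cv2.connectedComponentsWithStats(m); print([(st[i].tolist(),c[i].round(1).tolist(),onz(t,c[i],.08).round(4)) for i in range(1,n) if st[i,4]>15])
```

```text
35.43 [0.5199 0.0394 0.2617] [ 1.7999e+02  2.0000e-02 -1.6090e+01] open 0.044
35.68 [0.5199 0.0411 0.2619] [-180.      0.    -15.87] open 0.0438
stopper 0.57 [273. 357.] [0.4358 0.3203 0.061 ]
shallow_tote 0.67 [279. 362.] [0.4266 0.3194 0.058 ]
shallow_tote_notch 0.85 [209. 379.] [0.452 0.412 0.098]
deep_tote 0.58 [278. 390.] [ 0.4277  0.3241 -0.    ]
[([204, 167, 8, 8, 18], [207.5, 170.6], array([0.6685, 0.3121, 0.08  ]))]
```

Run:
```python
from look import *
s=ctrl.snapshot("scene")
im=s["img"].astype(int); m=((im[:,:,0]>90)&(im[:,:,1]<60)&(im[:,:,2]<60)).astype(np.uint8); m[:300]=0
n,l,st,c=cv2.connectedComponentsWithStats(m); print([(st[i].tolist(),c[i].round(1).tolist()) for i in range(1,n) if st[i,4]>10])
pts=np.array([proj(s,[.4303+.0085*np.cos(a),.3203+.0085*np.sin(a),z]) for z in(.061,.086) for a in np.arange(0,6.3,.2)]); print(pts.min(0),pts.max(0))
```

```text
[([141, 300, 18, 4, 49], [149.5, 301.0]), ([269, 343, 13, 20, 196], [274.9, 352.3])]
[268.63718524 342.0593158 ] [282.74268573 364.66528389]
```

```bash
python3 -c "
from plant import ctrl
print(ctrl.close_job())"
```

```text
the job is handed in; nothing more can be done
None
```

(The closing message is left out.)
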